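Guarded start on the bench switch box

TASK

Switch on from the wider of the two covered switch boxes: flip its hinged cover up and over backwards until it stays open by itself, then press the raised near end of the rocker switch beneath it all the way down, so that the switch stays over. Leave the cover open, and leave the narrower box shut.

Things in the scene. Friction and masses are not known exactly. Their poses are not given: they have to be found in the camera images.
- wide_box: Switch box to use, fixed: grey, 120 mm deep (x), 125 wide (y), deck 40 above the table, black rocker on it under an aluminium cover. The other box is alike but 72 wide. Origin: centre of the underside, at z = 0. x points to the rear (hinge side), z up; turned under 20 degrees from the robot's axes. Sizes and positions in this list are mm in this box's frame; its front is x = -60.
- wide_cover (a joint): Cover, rad: 0 shut, 1.57 upright, 2.1 stop leaning back. Free-moving, 120 g; let go before 1.5 it falls shut, beyond 1.7 it falls open and stays. Hinge line along y at x 55, z 66. Plate 90 long, 109 wide, skirts 22; a tongue 22 wide carries a black grip bar, diameter 14, length 40 along y, centred x -85, y 0, z 66 when shut (140 from hinge). The bar can turn between the fingers.
- wide_rocker (a joint): Rocker, rad: 0 off (near end, to -x, raised), 0.4 on (near end down, hard stop). Stays where left; takes about 4 to 5 N pressed near its end. Paddle 56 long (x), 34 wide (y), 10 thick, pivot along y at x -5, y 0, z 49. Top face at x -25: z 58 when off, 50 when on. A bezel 7 high surrounds it. Reachable only with the cover open.
- narrow_cover (a joint): Cover of the narrower box (72 mm wide, cover 56 mm wide, otherwise the same shape), rad: 0 shut, growing as it opens. To be left shut.

How it is judged:
By the outcome, as a careful person would: the job done as asked, in the order asked, and still so for the second after the job is handed in, with the robot touching nothing.
It also fails if it takes over 51 s, if anything falls off the work surface, if the arm or the gripper's body presses on something with over 40 N, if the wrist force passes 120 N, or if a joint passes its speed limit or range.

ROBOT

A 7-joint arm with a two-finger parallel gripper is mounted at the origin on a cart in front of the work surface, level with it; the furniture and walls round the work are solid. World frame = base frame: x ahead of the robot, y to its left, z up, the work surface at z = 0. Lengths are in m, angles in rad, forces in N, time in s.
With the tool pointing down it reaches from about 0.35 to 0.9 m from the base axis. Payload 8.1 kg.
Tool frame: the origin (TCP) lies midway between the tips of the shut fingers; the grasp point (between the pads) lies behind it (hold_point_z is the z of the grasp point in the tool frame, in m); z points along the fingers, y is the line along which they close (so a half turn about z gives the same grasp; the last joint's range is limited). The gripper opens to 92 mm and grips with 3 to 60 N. Pads are 19 mm wide; open, the fingers measure 130 mm over their backs; the gripper's body (75 mm by 190 mm) begins 47 mm behind the grasp point.
Start: joints at [1.035, 0.434, 0.025, 1.573, -0.012, 1.134, -0.075], TCP at [0.262, -0.567, 0.227] pointing down, gripper open.
Joint ranges: [-2.62, 2.62], [-0.44, 2.09], [-1.27, 1.32], [0.08, 2.57], [-1.32, 4.46], [0.12, 2], [-2.74, 2.74]. Speed limits (rad/s): [2.22, 2.22, 3.01, 3.01, 3.14, 3.14, 3.14].

INTERFACE

Orientations are given as a 3x3 rotation matrix whose columns are the frame's x, y, z axes.
In Python, from workcell import read_state, grab_frame, camera_info, finish_job, trace, landmark_of, hold_point_z gives the robot as it stands.
- The arm moves only by the tool drive_tool, never from a script. Its argument "commands" is a list of rows, each a list of 5 numbers: the shift along the tool's x, y, z in cm, then the turn about the tool's z in degrees, then the opening, from -1 (shut) to 1 (fully open). A call has exactly 10 rows; each row is the pose to reach, as a shift and turn from the pose commanded when the call began, along the tool's axes at that moment; what a row does not reach only later rows make up. A row lasts 1/8 s, in which the tool goes at most 62.5 mm and 10.7 degrees, less where a joint would pass 70% of its speed; a pose out of reach is approached as far as the arm can. A call with a gripper value outside its range is refused whole. The fingers move at their own pace and stop on an object; the grip force is fixed at half the most. Time passes only in rows, so rows that repeat a pose let the fingers close, or fill a call up. It gives the time, the measured TCP pose, the force, the opening and the grip force at its end, in the units of the state.
- read_state(): the state, without advancing time (a new reading comes with each control period).
- grab_frame(name): name is "scene" or "top"; returns the picture (400x640x3 uint8, red, green, blue); there is no depth.
- camera_info(name): a dict with "camera_matrix" (3x3 intrinsics, pixels), "world_to_cam" (4x4, takes a point from world to camera coordinates). Camera axes: x right, y up, looking along -z (the intrinsics and any distortion apply to the point x, -y, -z); pixel columns grow to the right and rows downward; lengths in m; the calibration is good to about 2 mm. A picture is of the moment at which its call begins. camera_info takes no time and is no camera call.
- finish_job(): hands the job in; it is judged then, once.
Trained networks look in the newest picture that a camera, given by its name, has taken for a name from the list of things; names that differ only in an ending like _2 or _b are one class to them, and where a whole thing is asked for, a point or a joint stands for the part that bears it (a point fixed in the world has none). Each returns a list of dicts, best first, with "score" (0 to 1); they miss things now and then, are a little off and sometimes report something else, mostly with a low value. They report only what shows in the picture. A call takes as long as a camera call.
- trace(camera, thing): "region" (400x640 bool, what is visible of it) and "rect" ([centre column, centre row, width, height] in pixels, round what is visible of it).
- landmark_of(camera, thing): "position" ([column, row] in pixels: a listed point, or the origin of a listed thing).
The state is a dict: "time": time; "joints": joint angles; "joint_velocities": joint speeds; "joint_efforts": joint torques, N m; "eef_pos": TCP position; "tool_rot": TCP orientation; "wrist_force": force on the tool from outside, world axes, zero at the start; "torque": the same for the moment, N m; "width": opening from 0.0 (shut) to 1.0 (fully open); "grip_force": force on a finger pad.
Only numpy, scipy, OpenCV 4.12 (cv2) and the standard library are available. Lean on these libraries where they do the work, as an engineer would, in place of code of your own. Each camera call takes 0.05 s, during which the arm holds its last target. There are 200 camera calls.

## Working session

There is one attempt and no reset: what is moved stays moved. The work goes in short steps, Python scripts to look and compute and a tool call to move; the robot and the scene stay as the last step left them, time stands still between calls to the robot, and variables do not carry over. Pictures are saved under pics/ and viewed, at most 10 in all, crops included, and the job is handed in when it is done.

Besides the shell and the picture viewer there is one more tool, called after ">>>" as a command line: name --pt "numbers of a row" for each row, then --argument value for the rest. drive_tool: Moves the arm, as the interface text tells. Its arguments: {"type":"object","properties":{"commands":{"type":"array","items":{"type":"array","items":{"type":"number"}}}},"required":["commands"]}

```bash
mkdir -p pics; ls; python3 - <<'E'
from workcell import *
import cv2,numpy as np
s=read_state();print(s['eef_pos'],s['tool_rot'],s['width'],hold_point_z if not callable(hold_point_z) else hold_point_z())
for c in('scene','top'):
    cv2.imwrite(f'pics/{c}0.png',grab_frame(c)[:,:,::-1])
    i=camera_info(c);print(c,i)
    for t in('wide_box','wide_cover','wide_rocker','narrow_cover'):
        print(t,[(round(r['score'],2),np.round(r['position'])) for r in landmark_of(c,t)[:3]],[(round(r['score'],2),np.round(r['rect'])) for r in trace(c,t)[:3]])
E
```

```text
pics
[ 0.26188775 -0.56692103  0.22592049] [[ 9.07816855e-01  4.19366145e-01 -7.70981372e-04]
 [ 4.19366841e-01 -9.07815753e-01  1.41825544e-03]
 [-1.05140717e-04 -1.61084022e-03 -9.99998697e-01]] 1.0010945871089714 -0.0188
scene {'camera_matrix': array([[520.88011836,   0.        , 319.18300697],
       [  0.        , 520.88011836, 189.43697462],
       [  0.        ,   0.        ,   1.        ]]), 'world_to_cam': array([[-0.50130012, -0.86520168,  0.01114667,  0.29540443],
       [ 0.51294147, -0.28677567,  0.80910492, -0.33246023],
       [-0.69684234,  0.41132198,  0.5875585 , -0.67231329],
       [ 0.        ,  0.        ,  0.        ,  1.        ]])}
wide_box [(0.75, array([280., 233.]))] [(0.68, array([281., 220.,  91.,  82.])), (0.47, array([281., 210.,  80.,  57.]))]Traceback (most recent call last):
  File "<stdin>", line 8, in <module>
ValueError: it knows: wide_box
```

```bash
python3 - <<'E'
from workcell import *
import cv2,numpy as np
print(read_state()['time'])
c='top'
cv2.imwrite(f'pics/{c}0.png',grab_frame(c)[:,:,::-1])
i=camera_info(c);print(c,i)
for f in (landmark_of,trace):
  for t in('wide_box','wide_cover','wide_rocker','narrow_cover'):
    try: print(f.__name__,t,[(round(r['score'],2),np.round(r.get('position',r.get('rect')),1)) for r in f(c,t)[:3]])
    except ValueError as e: print(t,e)
E
```

```text
0.15
top {'camera_matrix': array([[469.54174073,   0.        , 320.85330105],
       [  0.        , 469.54174073, 192.19363376],
       [  0.        ,   0.        ,   1.        ]]), 'world_to_cam': array([[-0.01047145, -0.99994321, -0.00198104,  0.01248792],
       [ 0.99698095, -0.01059283,  0.07692057, -0.56993942],
       [-0.07693719, -0.00116959,  0.99703526, -0.89471206],
       [ 0.        ,  0.        ,  0.        ,  1.        ]])}
call wide_box [(0.87, array([268.9, 204. ]))]
wide_cover it knows: wide_box
wide_rocker it knows: wide_box
narrow_cover it knows: wide_box
call wide_box [(0.68, array([266.8, 211.7,  78. ,  89.9]))]
call wide_cover [(0.64, array([265.4, 210.2,  65.1,  80.5]))]
call wide_rocker []
call narrow_cover [(0.7, array([401.9, 228.8,  45.4,  83.3]))]
```

View pics/scene0.png

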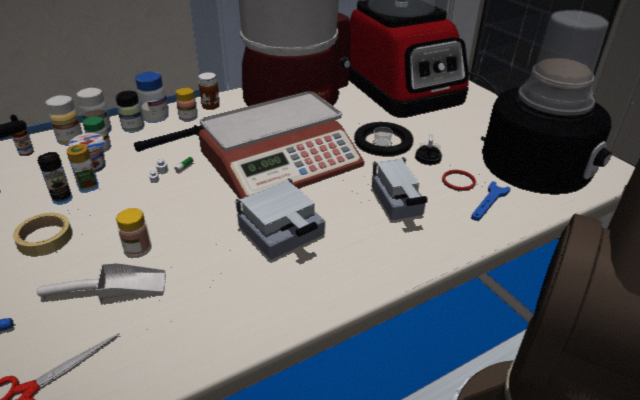

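View pics/top0.png

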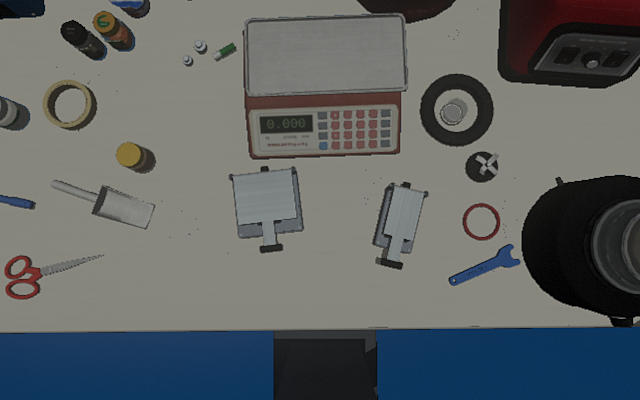

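```bash
python3 - <<'E'
import cv2,numpy as np
a=cv2.imread('pics/top0.png')[155:265,215:325];b=cv2.imread('pics/scene0.png')[170:270,225:335]
b=cv2.copyMakeBorder(b,0,10,0,0,cv2.BORDER_CONSTANT)
cv2.imwrite('pics/c.png',cv2.resize(np.hstack([np.clip(a*1.7,0,255).astype('uint8'),b]),(800,400),interpolation=cv2.INTER_CUBIC))
E
```

```text
(no output)
```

View pics/c.png

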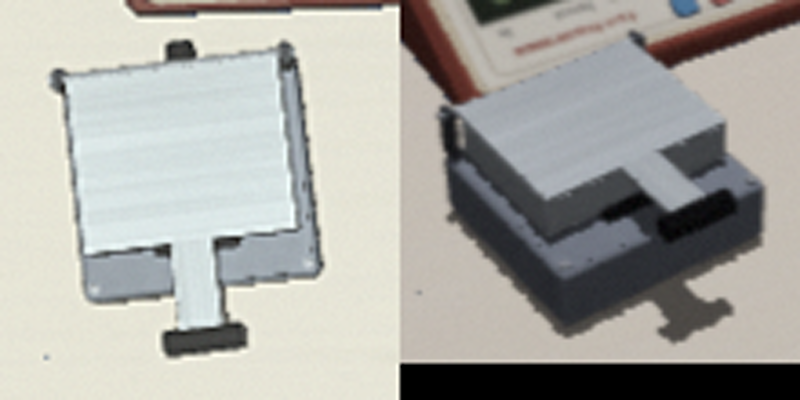

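```bash
cat >h.py <<'E'
from workcell import *
import numpy as np
def proj(c,P):
    i=camera_info(c);q=np.asarray(P)@i['world_to_cam'][:3,:3].T+i['world_to_cam'][:3,3]
    q=q*[1,-1,-1];q=q@i['camera_matrix'].T;return q[:,:2]/q[:,2:]
E
python3 - <<'E'
from h import *
from scipy.optimize import least_squares
k=800/220
T=[((205,338),(-85,0,66)),((88,255),(-35,54.5,67)),((298,230),(-35,-54.5,67)),((63,80),(55,54.5,67)),((280,55),(55,-54.5,67)),((88,300),(-60,62.5,40)),((320,275),(-60,-62.5,40))]
S=[((697,213),(-85,0,66)),((725,125),(-35,-54.5,67)),((547,195),(-35,54.5,67)),((455,112),(55,54.5,67)),((632,40),(55,-54.5,67)),((565,335),(-60,62.5,0)),((763,185),(-60,-62.5,40))]
def f(p,full=False):
    c,s=np.cos(p[2]),np.sin(p[2]);R=np.array([[c,-s,0],[s,c,0],[0,0,1]]);out=[]
    for cam,L,o,u0 in(('top',T,(215,155),0),('scene',S,(225,170),400)):
        P=np.array([l[1] for l in L])/1000@R.T+[p[0],p[1],0]
        uv=np.array([(l[0][0]-u0,l[0][1]) for l in L])/k+o
        out.append(proj(cam,P)-uv)
    return np.vstack(out).ravel()
r=least_squares(f,[.55,.1,0],loss='soft_l1')
print(r.x,np.degrees(r.x[2]));print(f(r.x).reshape(-1,2).round(1))
c,s=np.cos(r.x[2]),np.sin(r.x[2])
w=lambda x,y:(r.x[:2]+[c*x/1e3-s*y/1e3,s*x/1e3+c*y/1e3]).round(4)
print('bar',w(-85,0),'hinge',w(55,0),'rock',w(-25,0))
E
```

```text
[0.54842505 0.10842431 0.1077777 ] 6.17520741124607
[[-0.4  0.4]
 [-0.5 -0.3]
 [ 0.3 -0.4]
 [ 1.3 -0.3]
 [-0.2 -0.3]
 [-0.8  1. ]
 [ 0.7  0.1]
 [-0.2  0.4]
 [ 0.6 -0.9]
 [-0.4  1.6]
 [-0.2 -0.6]
 [-0.5 -0.1]
 [-0.   0.5]
 [ 1.3 -0.9]]
bar [0.4639 0.0993] hinge [0.6031 0.1143] rock [0.5236 0.1057]
```

>>> drive_tool --pt "3 -3.4 0 2 1" --pt "6.5 -7.3 0 4 1" --pt "10 -11.2 0 6 1" --pt "13.5 -15.2 0 8 1" --pt "17 -19.1 0 10 1" --pt "20.5 -23 0 12 1" --pt "24 -27 0 14 1" --pt "27.5 -30.9 0 16 1" --pt "31 -34.8 0 18 1" --pt "33 -37.1 0 18.6 1"

```text
time: 1.7
eef_pos: [0.4067, -0.0896, 0.2271]
tool_rot: [[0.994, 0.11, 0.001], [0.11, -0.994, 0.0], [0.001, -0.0, -1.0]]
wrist_force: [0.4, -0.6, -1.1]
width: 1.002
grip_force: 0.0
```

```bash
cat >>h.py <<'E'
def to(p):
    s=read_state();d=(np.array(p)-s['eef_pos'])@s['tool_rot']
    x=s['tool_rot'][:,0];print('t',s['time'],'pos',s['eef_pos'].round(4),'F',np.round(s['wrist_force'],1),'w',round(s['width'],3),'shift cm',(d*100).round(2),'heading err',round(np.degrees(np.arctan2(x[1],x[0]))-6.18,2))
E
python3 -c "
from h import *
to([.464,.0993,.12])"
```

```text
t 1.7 pos [ 0.4067 -0.0896  0.2271] F [ 0.4 -0.6 -1.1] w 1.002 shift cm [  7.76 -18.14  10.72] heading err 0.13
```

>>> drive_tool --pt "1 -2.5 0 0 1" --pt "2.5 -6 0 0 1" --pt "4 -10 1 0 1" --pt "6 -14 3 0 1" --pt "7 -17 5 0 1" --pt "7.8 -18.1 7.5 0 1" --pt "7.8 -18.1 9.5 0 1" --pt "7.8 -18.1 10.7 0 1" --pt "7.8 -18.1 10.7 0 1" --pt "7.8 -18.1 10.7 0 1"

```text
time: 2.95
eef_pos: [0.4646, 0.0961, 0.1204]
tool_rot: [[0.994, 0.107, 0.001], [0.107, -0.994, 0.0], [0.001, -0.0, -1.0]]
wrist_force: [-0.0, 0.2, 0.7]
width: 0.999
grip_force: 0.0
```

```bash
python3 - <<'E'
from h import *
import cv2
to([.464,.0993,.047])
a=grab_frame('scene')[130:290,200:360,::-1];b=grab_frame('top')[130:290,200:360,::-1]
cv2.imwrite('pics/d.png',cv2.resize(np.hstack([a,np.clip(b*1.5,0,255).astype('uint8')]),(800,400),interpolation=cv2.INTER_CUBIC))
E
```

```text
t 2.95 pos [0.4646 0.0961 0.1204] F [-0.   0.2  0.7] w 0.999 shift cm [-0.03 -0.33  7.34] heading err -0.01
```

View pics/d.png

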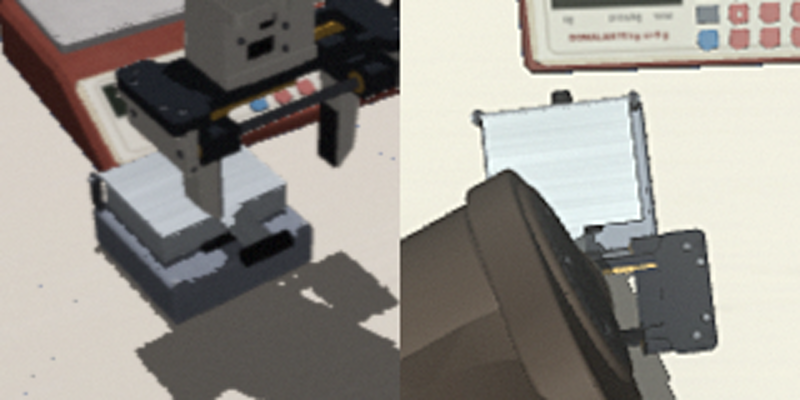

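The picture shows the fingers hanging left and right of the black bar (bar near (265,245) in the left crop), clear of the cover. Now I descend and close.

>>> drive_tool --pt "0 -0.3 1.5 0 1" --pt "0 -0.3 3.5 0 1" --pt "0 -0.3 5.5 0 1" --pt "0 -0.3 7.2 0 1" --pt "0 -0.3 7.3 0 1" --pt "0 -0.3 7.3 0 -0.1" --pt "0 -0.3 7.3 0 -0.4" --pt "0 -0.3 7.3 0 -0.4" --pt "0 -0.3 7.3 0 -0.4" --pt "0 -0.3 7.3 0 -0.4"

```text
time: 4.3
eef_pos: [0.4639, 0.0991, 0.0468]
tool_rot: [[0.994, 0.108, 0.0], [0.108, -0.994, -0.0], [0.0, 0.0, -1.0]]
wrist_force: [-0.2, 0.7, -0.4]
width: 0.503
grip_force: 0.0
```

```bash
python3 - <<'E'
from h import *
to([.464,.0993,.047])
for t in np.arange(0,2.01,.2): print(t.round(1),((1-np.cos(t))*14).round(1),(-14*np.sin(t)).round(1))
E
```

```text
t 4.3 pos [0.4639 0.0991 0.0468] F [-0.2  0.7 -0.4] w 0.503 shift cm [ 0.01 -0.02 -0.02] heading err 0.01
0.0 0.0 -0.0
0.2 0.3 -2.8
0.4 1.1 -5.5
0.6 2.4 -7.9
0.8 4.2 -10.0
1.0 6.4 -11.8
1.2 8.9 -13.0
1.4 11.6 -13.8
1.6 14.4 -14.0
1.8 17.2 -13.6
2.0 19.8 -12.7
```

>>> drive_tool --pt "0 0 0 0 -0.5" --pt "0 0 0 0 -0.5" --pt "0 0 0 0 -0.5" --pt "0 0 0 0 -0.5" --pt "0 0 0 0 -0.5" --pt "0 0 0 0 -0.5" --pt "0 0 -0.7 0 -0.5" --pt "0.1 0 -1.4 0 -0.5" --pt "0.3 0 -2.8 0 -0.5" --pt "0.3 0 -2.8 0 -0.5"

```text
time: 5.55
eef_pos: [0.4668, 0.1005, 0.0753]
tool_rot: [[0.994, 0.109, 0.0], [0.109, -0.994, 0.001], [0.001, -0.001, -1.0]]
wrist_force: [-0.7, 5.3, -2.6]
width: 0.436
grip_force: 30.0
```

>>> drive_tool --pt "0.3 0 -1.3 0 -0.5" --pt "0.8 0 -2.7 0 -0.5" --pt "1.4 0 -3.9 0 -0.5" --pt "2.1 0 -5.1 0 -0.5" --pt "3.0 0 -6.2 0 -0.5" --pt "3.9 0 -7.2 0 -0.5" --pt "5.0 0 -8.2 0 -0.5" --pt "6.1 0 -9.0 0 -0.5" --pt "7.3 0 -9.7 0 -0.5" --pt "8.6 0 -10.2 0 -0.5"

```text
time: 6.8
eef_pos: [0.5514, 0.11, 0.1771]
tool_rot: [[0.994, 0.109, -0.002], [0.109, -0.994, 0.001], [-0.002, -0.001, -1.0]]
wrist_force: [-5.0, 4.9, 5.9]
width: 0.43
grip_force: 30.0
```

```bash
python3 - <<'E'
from h import *
h=np.array([.6031,.1143,.0472]);c,s=.9942,.1076
for t in (1.2,1.4,1.6,1.8,1.9,1.95):
    d=-.14*np.cos(t);print(t);to([h[0]+c*d,h[1]+s*d,h[2]+.14*np.sin(t)])
E
```

```text
1.2
t 6.8 pos [0.5514 0.11   0.1771] F [-5.   4.9  5.9] w 0.43 shift cm [ 0.11  0.13 -0.06] heading err 0.08
1.4
t 6.8 pos [0.5514 0.11   0.1771] F [-5.   4.9  5.9] w 0.43 shift cm [ 2.8   0.13 -0.81] heading err 0.08
1.6
t 6.8 pos [0.5514 0.11   0.1771] F [-5.   4.9  5.9] w 0.43 shift cm [ 5.59  0.14 -1.01] heading err 0.08
1.8
t 6.8 pos [0.5514 0.11   0.1771] F [-5.   4.9  5.9] w 0.43 shift cm [ 8.36  0.14 -0.66] heading err 0.08
1.9
t 6.8 pos [0.5514 0.11   0.1771] F [-5.   4.9  5.9] w 0.43 shift cm [ 9.71  0.14 -0.27] heading err 0.08
1.95
t 6.8 pos [0.5514 0.11   0.1771] F [-5.   4.9  5.9] w 0.43 shift cm [10.36  0.15 -0.03] heading err 0.08
```

>>> drive_tool --pt "1.3 0.05 -0.4 0 -0.5" --pt "2.7 0.1 -0.75 0 -0.5" --pt "4.1 0.1 -0.9 0 -0.5" --pt "5.5 0.1 -0.95 0 -0.5" --pt "6.9 0.1 -0.85 0 -0.5" --pt "8.3 0.1 -0.6 0 -0.5" --pt "9.6 0.1 -0.2 0 -0.5" --pt "10.2 0.1 0.0 0 -0.5" --pt "10.2 0.1 0.0 0 -0.5" --pt "10.2 0.1 0.0 0 -0.5"

```text
time: 8.05
eef_pos: [0.6541, 0.1215, 0.1776]
tool_rot: [[0.994, 0.11, 0.001], [0.11, -0.994, 0.003], [0.002, -0.003, -1.0]]
wrist_force: [0.3, 7.8, 5.2]
width: 0.43
grip_force: 30.0
```

```bash
python3 - <<'E'
from h import *
import cv2
to([.6,.1,.17])
cv2.imwrite('pics/e.png',cv2.resize(grab_frame('scene')[80:280,180:380,::-1],(600,600),interpolation=cv2.INTER_CUBIC))
E
```

```text
t 8.05 pos [0.6541 0.1215 0.1776] F [0.3 7.8 5.2] w 0.43 shift cm [-5.62  1.55  0.74] heading err 0.12
```

View pics/e.png

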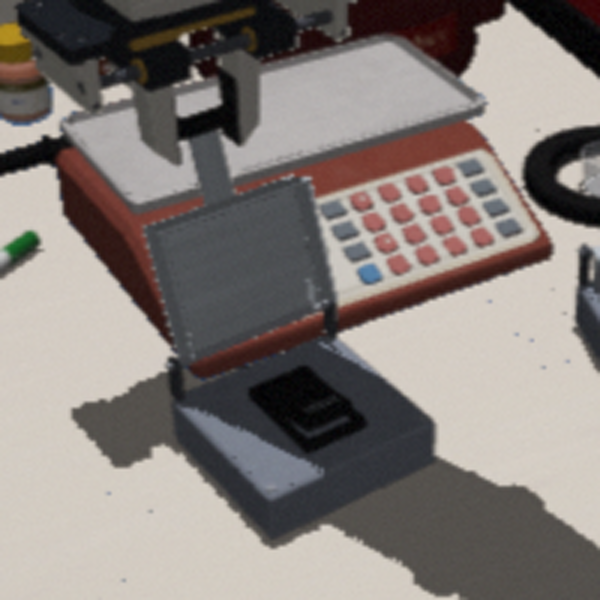

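The cover leans back past upright, with the bar held between the fingers (about (205,120)); the rocker is exposed near (310,405). I release it and lift.

>>> drive_tool --pt "0 0 0 0 0.4" --pt "0 0 0 0 0.6" --pt "0 0 0 0 0.6" --pt "0 0 0 0 0.6" --pt "0 0 0 0 0.6" --pt "0 0 0 0 0.6" --pt "0 0 -1 0 0.6" --pt "0 0 -3 0 0.6" --pt "0 0 -5 0 0.6" --pt "0 0 -6 0 0.6"

```text
time: 9.35
eef_pos: [0.6544, 0.119, 0.2386]
tool_rot: [[0.994, 0.108, 0.002], [0.108, -0.994, 0.001], [0.002, -0.0, -1.0]]
wrist_force: [0.4, -0.6, 0.1]
width: 0.801
grip_force: 0.0
```

```bash
python3 - <<'E'
from h import *
import cv2
to([.5236-.003,.1057,.24])
E
```

```text
t 9.35 pos [0.6544 0.119  0.2386] F [ 0.4 -0.6  0.1] w 0.801 shift cm [-13.44  -0.12  -0.17] heading err 0.01
```

>>> drive_tool --pt "-1.5 0 0 0 -1" --pt "-4 0 0 0 -1" --pt "-7 0 0 0 -1" --pt "-10 -0.1 0 0 -1" --pt "-12.5 -0.1 1 0 -1" --pt "-13.6 -0.1 4 0 -1" --pt "-13.6 -0.1 8 0 -1" --pt "-13.6 -0.1 12 0 -1" --pt "-13.6 -0.1 14 0 -1" --pt "-13.6 -0.1 14 0 -1"

```text
time: 10.6
eef_pos: [0.5174, 0.1048, 0.0955]
tool_rot: [[0.994, 0.108, -0.003], [0.108, -0.994, -0.001], [-0.003, 0.0, -1.0]]
wrist_force: [-0.7, 0.8, -0.1]
width: 0.006
grip_force: 0.0
```

>>> drive_tool --pt "0 0 0 0 -1" --pt "0 0 0 0 -1" --pt "0 0 0 0 -1" --pt "0 0 0 0 -1" --pt "0 0 0 0 -1" --pt "0 0 0 0 -1" --pt "0 0 0 0 -1" --pt "0 0 0 0 -1" --pt "0 0 0 0 -1" --pt "0 0 0 0 -1"

```text
time: 11.85
eef_pos: [0.5185, 0.105, 0.0967]
tool_rot: [[0.994, 0.108, -0.0], [0.108, -0.994, -0.0], [-0.0, 0.0, -1.0]]
wrist_force: [0.5, 0.5, -0.1]
width: 0.006
grip_force: 0.0
```

```bash
python3 - <<'E'
from h import *
import cv2
to([.5186,.1052,.060])
cv2.imwrite('pics/f.png',cv2.resize(grab_frame('scene')[80:280,180:380,::-1],(600,600),interpolation=cv2.INTER_CUBIC))
E
```

```text
t 11.85 pos [0.5185 0.105  0.0967] F [ 0.5  0.5 -0.1] w 0.006 shift cm [ 0.01 -0.01  3.67] heading err 0.01
```

View pics/f.png

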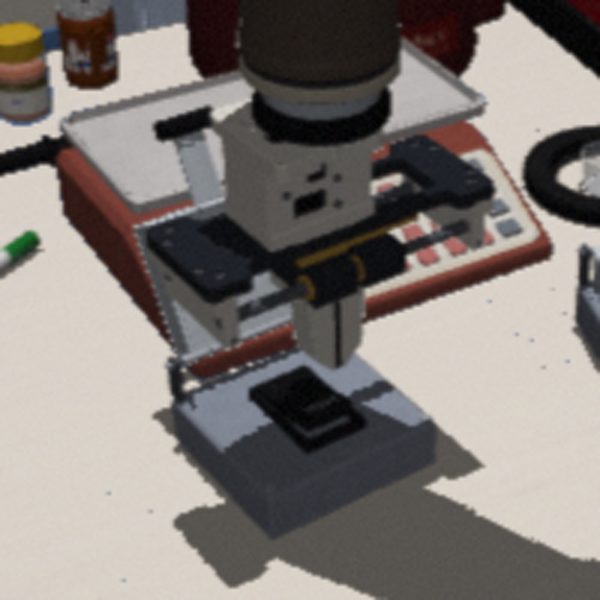

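The cover stays open (bar near (185,125)) and the shut fingers hang above the rocker's near end. I press it slowly.

>>> drive_tool --pt "0 0 1 0 -1" --pt "0 0 2 0 -1" --pt "0 0 2.8 0 -1" --pt "0 0 3.3 0 -1" --pt "0 0 3.6 0 -1" --pt "0 0 3.9 0 -1" --pt "0 0 4.1 0 -1" --pt "0 0 4.3 0 -1" --pt "0 0 4.4 0 -1" --pt "0 0 4.5 0 -1"

```text
time: 13.15
eef_pos: [0.5181, 0.105, 0.0518]
tool_rot: [[0.994, 0.108, -0.0], [0.108, -0.994, -0.0], [-0.0, 0.0, -1.0]]
wrist_force: [-4.4, -0.7, 5.8]
width: 0.005
grip_force: 3.2
```

>>> drive_tool --pt "0 0 0.05 0 -1" --pt "0 0 0.1 0 -1" --pt "0 0 0.15 0 -1" --pt "0 0 0.2 0 -1" --pt "0 0 0.2 0 -1" --pt "0 0 0.2 0 -1" --pt "0 0 0.2 0 -1" --pt "0 0 0.2 0 -1" --pt "0 0 0.2 0 -1" --pt "0 0 0.2 0 -1"

```text
time: 14.4
eef_pos: [0.518, 0.105, 0.0503]
tool_rot: [[0.994, 0.108, -0.0], [0.108, -0.994, -0.0], [-0.0, 0.0, -1.0]]
wrist_force: [-7.7, -1.4, 13.0]
width: 0.007
grip_force: 6.8
```

>>> drive_tool --pt "0 0 0.1 0 -1" --pt "0 0 0.15 0 -1" --pt "0 0 0.2 0 -1" --pt "0 0 0.2 0 -1" --pt "0 0 0.2 0 -1" --pt "0 0 0.2 0 -1" --pt "0 0 0.2 0 -1" --pt "0 0 0.2 0 -1" --pt "0 0 0.2 0 -1" --pt "0 0 0.2 0 -1"

```text
time: 15.65
eef_pos: [0.5181, 0.105, 0.0497]
tool_rot: [[0.994, 0.108, 0.0], [0.108, -0.994, -0.001], [0.0, 0.001, -1.0]]
wrist_force: [-12.9, -2.8, 30.6]
width: 0.002
grip_force: 16.9
```

Hard stop reached (force jumps, no travel). I retract to look.

>>> drive_tool --pt "0 0 -0.5 0 -1" --pt "0 0 -2 0 -1" --pt "0 0 -5 0 -1" --pt "0 0 -9 0 -1" --pt "0 0 -13 0 -1" --pt "0 3 -16 0 -1" --pt "0 8 -16 0 -1" --pt "0 13 -16 0 -1" --pt "0 16 -16 0 -1" --pt "0 16 -16 0 -1"

```text
time: 16.9
eef_pos: [0.5361, -0.0572, 0.2083]
tool_rot: [[0.995, 0.103, 0.001], [0.103, -0.995, -0.001], [0.001, 0.001, -1.0]]
wrist_force: [0.7, 0.6, -0.4]
width: 0.003
grip_force: 0.0
```

```bash
python3 - <<'E'
from h import *
import cv2
to([.5186,.1052,.060])
a=grab_frame('scene')[120:280,200:360,::-1];b=grab_frame('top')[120:280,200:360,::-1]
cv2.imwrite('pics/g.png',cv2.resize(np.hstack([a,np.clip(b*1.5,0,255).astype('uint8')]),(800,400),interpolation=cv2.INTER_CUBIC))
E
```

```text
t 16.9 pos [ 0.5361 -0.0572  0.2083] F [ 0.7  0.6 -0.4] w 0.003 shift cm [ -0.08 -16.35  14.81] heading err -0.27
```

View pics/g.png

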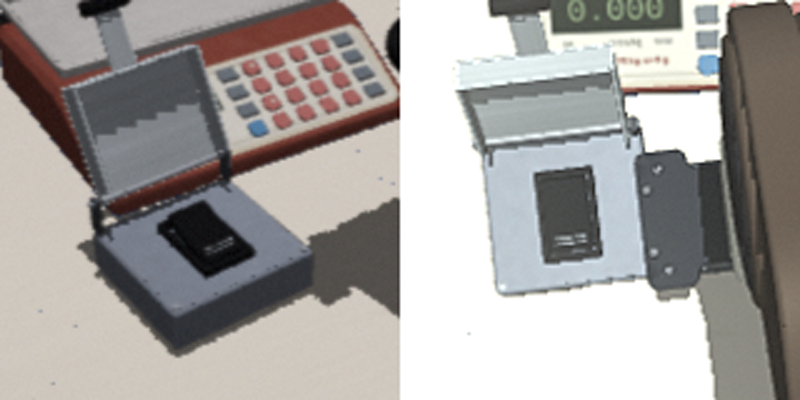

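The cover stands open (bar near (105,8) on the left). The rocker's near end is down flush with the bezel (220,260) and its far end is raised (190,210).

```bash
python3 -c "
from workcell import *
print(finish_job())"
```

```text
the job is handed in; nothing more can be done
None
```

The wide box's cover is open and staying back on its own, its rocker is pressed over to its hard stop, and the narrow box was not touched; the job was handed in at about 17 s.

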